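# Wet-grinding set-up: feed valve, spacer and tile pressed flush

### The arm

A 6-joint arm with a two-finger parallel gripper is mounted at the origin on the work surface. World frame = base frame: x ahead of the robot, y to its left, z up, the work surface at z = 0. Lengths are in m, angles in rad, forces in N, time in s.
With the tool pointing down it reaches from about 0.225 to 0.875 m from the base axis. Payload 3.4 kg.
Tool frame: the origin (TCP) lies between the finger pads; the fingertips stand 17 mm ahead of it and the grasp point (between the pads) lies 2 mm behind it; y points along the fingers, z is the direction in which the jaws open and shut, and the axes are right-handed (so a half turn about y gives the same grasp; the last joint's range is limited). The gripper opens to 85 mm and grips with 20 to 120 N. Pads are 22 mm wide; open, the fingers measure 114 mm over their backs; the gripper's body (76 mm by 85 mm) begins 54 mm behind the grasp point. The pads swing forward as they close: fully open they stand 13 mm farther back than shut.
Start: joints at [1.146, 0.276, 1.505, -0, 1.361, -0.121], TCP at [0.172, 0.549, 0.248] pointing down, gripper open.
Joint ranges: [-2.89, 2.89], [-0.75, 2.08], [0.22, 2.7], [-1.18, 4.32], [0.11, 2.71], [-2.7, 2.7]. Speed limits (rad/s): [2.57, 2.57, 3.14, 3.14, 3.14, 3.14].

### API

Orientations are given as a unit quaternion [w, x, y, z].
In Python, from rig import manip, get_image, camera_model, sign_off, spot_in, silhouettes, spot_point gives the robot as it stands.
- The arm moves only by the tool jog_arm, never from a script. Its argument "targets" is a list of rows, each a list of 3 entries, a list of its own where there are three numbers: the finger opening in m, from 0 to 0.0854, then the shift along the world's x, y, z in m, then the turn about the world's z in rad. In form: [[claw, [x, y, z], spin], ...]. A call has 1 to 10 rows; each row shifts and turns the commanded pose from where the row before left it; what a row does not reach is not made up. A row lasts 1/8 s, in which the tool goes at most 62.5 mm and 10.7 degrees, less where a joint would pass 70% of its speed; a pose out of reach is approached as far as the arm can. A call with a gripper value outside its range is refused whole. The fingers move at their own pace and stop on an object; "force" is the grip in N (left out, the last holds). Time passes only in rows, so rows that do not move let the fingers close. It gives the time, the measured TCP pose, the force and the opening at its end, in the units of the state.
- manip.get_state(): the state, without advancing time (a new reading comes with each control period).
- get_image(name): name is "side" or "top"; returns (picture, depth): 480x640x3 uint8, red, green, blue; 480x640 float32, m along the optical axis (not along the pixel's ray), 0 where there is no reading.
- camera_model(name): a dict with "mtx" (3x3 intrinsics, pixels), "world_from_camera" (4x4, takes a point from camera to world coordinates). Camera axes: x right, y up, looking along -z (the intrinsics and any distortion apply to the point x, -y, -z); pixel columns grow to the right and rows downward; lengths in m; the calibration is good to about 2 mm. A picture is of the moment at which its call begins. camera_model takes no time and is no camera call.
- sign_off(): hands the job in, once; it reports no verdict.
Trained networks look in the newest picture that a camera, given by its name, has taken for a name from the list of things; names that differ only in an ending like _2 or _b are one class to them, and where a whole thing is asked for, a point or a joint stands for the part that bears it (a point fixed in the world has none). Each returns a list of dicts, best first, with "score" (0 to 1); they miss things now and then, are a little off and sometimes report something else, mostly with a low value. They report only what shows in the picture. A call takes as long as a camera call. They do not tell look-alikes from the thing itself.
- spot_in(name, camera): "position" ([column, row] in pixels, amid what is visible of it).
- silhouettes(name, camera): "mask" (480x640 bool, what is visible of it) and "position" ([column, row] in pixels, amid what is visible of it).
- spot_point(name, camera): "position" ([column, row] in pixels: a listed point, or the origin of a listed thing).
The state is a dict: "clock": time; "qpos": joint angles; "qd": joint speeds; "effort": joint torques, N m; "position": TCP position; "ee_rot": TCP orientation; "contact_force": force on the tool from outside, world axes, zero at the start; "moment": the same for the moment, N m; "width": finger opening in m.
Only numpy, scipy, OpenCV 4.12 (cv2) and the standard library are available. Lean on these libraries where they do the work, as an engineer would, in place of code of your own. Each camera call takes 0.05 s, during which the arm holds its last target.

### The job

Set up the tile jig for wet grinding: first turn the lever of the water valve to half open (45 degrees, midway between across the pipe and along it). Then slide the small T-shaped spacer down into the gap between a tile and the back fence, at the one tile of the three whose gap is wide enough, and let go of it. Finally push that tile from its open front edge with the fingertips until tile, spacer and fence are flush without play, and finish while still holding it pressed with a firm push; leave the valve half open and everything else where it is.

Things in the scene. Friction and masses are not known exactly. Their poses are not given: they have to be found in the camera images.
- lever (a joint): Angle of the water valve's lever about its upright axis: 0 = closed, across the pipe, pointing along the valve's -x (to the robot); pi/2 = open, along the pipe, pointing along the valve's -y. Grows anticlockwise from above; stops at 0 and pi/2; starts at 0 to 0.3. Stays where left (friction 0.12 N m, about 2 N at the grip).
- valve_axis (a point): Point on the turning axis of the lever, at mid thickness of its bar, 92 mm above the table. Axes as the valve's: z up, y along the copper pipe. The valve is fixed to the table; brass body and pipe lie below the lever, the highest at 69 mm near the axis and 60 mm along the pipe.
- lever_grip (a point): Point in the middle of the lever's steel bar, 65 mm out from the axis, at mid thickness. The bar is 12 mm wide, 12 mm thick (its underside 86 mm and top 98 mm above the table) and 85 mm long from the axis.
- jig: Tile jig fixed to the table; x points from the robot to its fence, z up. Origin: on the table under the bed. White bed 10 mm thick, x -110 to +75 mm, y +-122 mm. Fence face at x = +50 mm, fence top z = 28 mm. Four rails (10 mm wide, top z = 22 mm, x -40 to +50 mm) form three bays 67 mm wide centred at y = -77, 0, +77 mm, open towards -x.
- blank_a: Glass tile blank, glossy blue slab 80 (its x) x 64 (its y) x 18 mm thick, about 0.23 kg, lying flat on the jig bed in one of the three bays; the three blanks are alike and which lies in which bay varies. Origin: centre of its underside. Its x runs to the fence (within 0.02 rad of the jig's x): fence-side edge at x = +40 mm, robot-side edge at -40 mm.
- blank_b: Glass tile blank, glossy blue slab 80 (its x) x 64 (its y) x 18 mm thick, about 0.23 kg, lying flat on the jig bed in one of the three bays; the three blanks are alike and which lies in which bay varies. Origin: centre of its underside. Its x runs to the fence (within 0.02 rad of the jig's x): fence-side edge at x = +40 mm, robot-side edge at -40 mm.
- blank_c: Glass tile blank, glossy blue slab 80 (its x) x 64 (its y) x 18 mm thick, about 0.23 kg, lying flat on the jig bed in one of the three bays; the three blanks are alike and which lies in which bay varies. Origin: centre of its underside. Its x runs to the fence (within 0.02 rad of the jig's x): fence-side edge at x = +40 mm, robot-side edge at -40 mm.
- spacer: T-shaped aluminium spacer, 60 g, standing on the table: foot 12 (its x) x 50 (y) x 18 mm high, on its middle a grip tab 12 (x) x 20 (y) mm rising to 50 mm. Origin: centre of its underside, z up. In the gap it stands upright, its x along the jig's x (either way round). One blank starts 17 to 24 mm from the fence, the others 3 to 8 mm, too narrow.
- bottle_1: Bystander, to be left alone: white plastic bottle, 68 mm across, 190 mm tall, at the back right. Origin: centre of its underside.
- bottle_2: Bystander, to be left alone: white plastic bottle, 60 mm across, 150 mm tall, at the back left. Origin: centre of its underside.
- tape: Bystander, to be left alone: paper tape roll lying flat, 90 mm across, 20 mm high, in front of the jig. Origin: centre of its underside.
- brush: Bystander, to be left alone: hand brush lying in front of the jig. Origin: on the tool, at table height.
- hone: Bystander, to be left alone: black rubbery honing block 90 x 55 x 22 mm, right of the jig. Origin: centre of its underside.
- flat_bar: Bystander, to be left alone: plain aluminium flat bar 140 x 25 x 10 mm lying at the right (not the spacer). Origin: centre of its underside.
- tub: Bystander, to be left alone: white tub of glass pieces, 120 mm across, 75 mm high, at the back left. Origin: centre of its underside.
Not all that is in view belongs to the job. Several things have the shape of the spacer; the one meant has the colours described above.

How it is judged:
By the outcome, as a careful person would: the job done as asked, in the order asked, and still so for the second after the job is handed in, while the arm keeps its last pose, push and grip.
It also fails if it takes over 64 s, if anything falls off the work surface, if the arm or the gripper's body presses on something with over 40 N, if the wrist force passes 120 N, or if a joint passes its speed limit or range.

## Working session

There is one attempt and no reset: what is moved stays moved. The work goes in short steps, Python scripts to look and compute and a tool call to move; the robot and the scene stay as the last step left them, time stands still between calls to the robot, and variables do not carry over. Pictures are saved under pics/ and viewed, and the job is handed in when it is done.

Besides the shell and the picture viewer there is one more tool, called after "Call:" by a JSON object that holds its "method" and its "body". jog_arm: Moves the arm, as the interface text tells. Its arguments: {"type":"object","properties":{"targets":{"type":"array","items":{"type":"array"}},"force":{"type":"number"}},"required":["targets"]}

```bash
mkdir -p pics; cat > h.py <<'E'
import numpy as np, cv2
from rig import manip, get_image, camera_model, sign_off, spot_in, silhouettes, spot_point
def save(n,im): cv2.imwrite('pics/'+n+'.png', cv2.cvtColor(im,cv2.COLOR_RGB2BGR))
def ray(cam,px):
    m=camera_model(cam);K=np.array(m['mtx']);T=np.array(m['world_from_camera'])
    u,v=px; d=np.array([(u-K[0,2])/K[0,0],-(v-K[1,2])/K[1,1],-1.0])
    return T[:3,3],T[:3,:3]@d
def atz(cam,px,z):
    o,d=ray(cam,px); return o+d*(z-o[2])/d[2]
def proj(cam,p):
    m=camera_model(cam);K=np.array(m['mtx']);T=np.array(m['world_from_camera'])
    c=np.linalg.inv(T)@np.r_[p,1]; return np.array([K[0,0]*c[0]/-c[2]+K[0,2],K[1,1]*-c[1]/-c[2]+K[1,2]])
def cloud(cam,dep):
    m=camera_model(cam);K=np.array(m['mtx']);T=np.array(m['world_from_camera'])
    v,u=np.mgrid[:480,:640]; c=np.stack([(u-K[0,2])/K[0,0]*dep,-(v-K[1,2])/K[1,1]*dep,-dep],-1)
    return c@T[:3,:3].T+T[:3,3]
E
python3 - <<'E'
from h import *
for c in('top','side'):
    im,d=get_image(c); save(c+'0',im); np.save(c+'0d.npy',d); np.save(c+'0.npy',im); m=camera_model(c); print({k:(np.round(v,3).tolist() if k in('mtx','world_from_camera') else v) for k,v in m.items()})
print(manip.get_state())
E
```

```text
{'mtx': [[509.55, 0.0, 318.628], [0.0, 509.55, 242.107], [0.0, 0.0, 1.0]], 'world_from_camera': [[0.025, 0.996, -0.089, 0.477], [-1.0, 0.024, -0.009, -0.049], [-0.007, 0.089, 0.996, 1.117], [0.0, 0.0, 0.0, 1.0]]}
{'mtx': [[547.494, 0.0, 321.253], [0.0, 547.494, 238.287], [0.0, 0.0, 1.0]], 'world_from_camera': [[0.992, 0.069, -0.105, 0.448], [-0.124, 0.646, -0.753, -0.875], [0.016, 0.76, 0.649, 0.825], [0.0, 0.0, 0.0, 1.0]]}
{'clock': 0.1, 'qpos': array([ 1.14603689e+00,  2.76545063e-01,  1.50598235e+00, -2.96407972e-06,
        1.36069090e+00, -1.21011269e-01]), 'qd': array([-0.00011287, -0.00337593, -0.00369452,  0.0018067 , -0.00016078,
       -0.00163609]), 'effort': array([ 1.10038531e-03, -4.17691648e+01, -2.46405208e+01, -1.91047066e-04,
        5.61633788e-03, -7.82639404e-06]), 'position': array([0.17181726, 0.54828277, 0.24752823]), 'ee_rot': array([-0.69841351,  0.69952105, -0.10713249,  0.10682466]), 'contact_force': array([ 0.07385525,  0.20526424, -0.51426127]), 'moment': array([-0.02307781, -0.04858409, -0.00394413]), 'width': 0.08578954509318241}
```

View pics/top0.png

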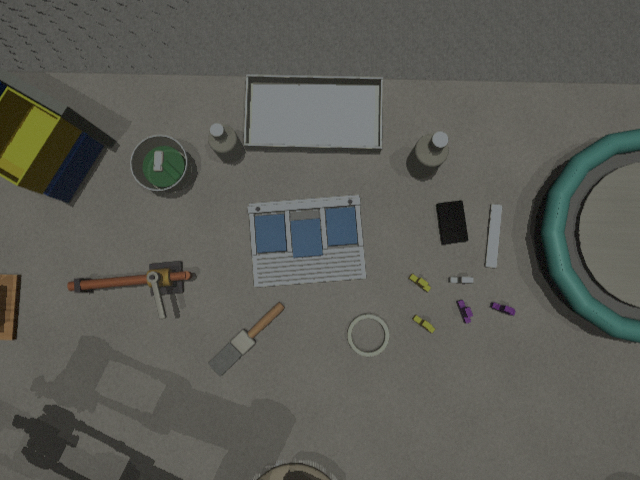

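View pics/side0.png

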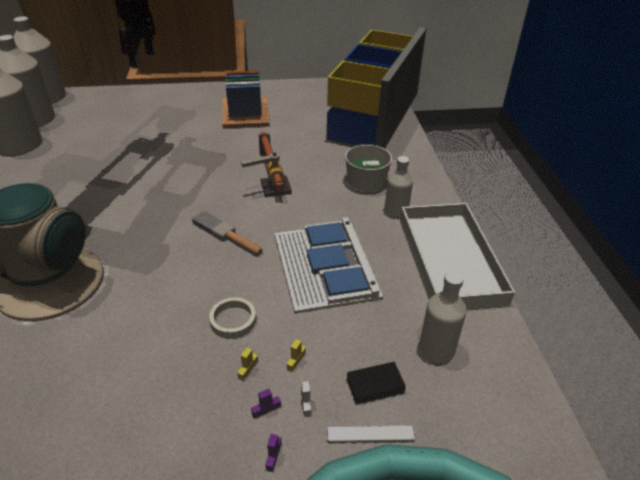

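Top view: the T shapes are yellow at (420,283) and (424,323), purple at (464,311) and (503,309), and grey at (461,280). Aluminium means the grey one, and I'll check that in a crop. The middle bay tile (307,238) has the wide gap. The lever points down at (158,297).

```bash
python3 - <<'E'
from h import *
im=np.load('top0.npy');s=np.load('side0.npy')
a=cv2.resize(im[255:335,395:525],None,fx=4,fy=4,interpolation=cv2.INTER_CUBIC)
b=cv2.resize(im[190:295,240:370],None,fx=4,fy=4,interpolation=cv2.INTER_CUBIC)[:420]
g=np.zeros((750,800,3),np.uint8)
c=cv2.resize(im[250:325,130:200],None,fx=3,fy=3,interpolation=cv2.INTER_CUBIC)
e=cv2.resize(s[335:475,225:325],None,fx=2,fy=2,interpolation=cv2.INTER_CUBIC)
save('cropA',a);save('cropB',b)
f=np.zeros((285,480,3),np.uint8);f[:225,:210]=c;f[:280,220:420]=e;save('cropC',f)
D=np.load('top0d.npy');P=cloud('top',D)
for n in('lever_grip','valve_axis','spacer','jig','blank_a'):
    for c_ in('top','side'):
        for r in spot_point(n,c_)[:6]:
            print(n,c_,np.round(r['position'],1),round(r['score'],2))
# lever depth
for px in [(158,297),(153,276),(461,280),(307,238),(300,265),(270,235)]:
    print(px,np.round(P[px[1],px[0]],4))
E
```

```text
lever_grip top [160.7 309.6] 0.61
lever_grip top [173.  170.8] 0.25
lever_grip side [249.1 162.5] 0.73
lever_grip side [305.3 403.8] 0.3
lever_grip side [375.1 385.4] 0.22
valve_axis top [150.9 278.5] 0.86
valve_axis side [231.3 321.4] 0.75
spacer top [496.7 310.8] 0.56
spacer top [460.3 282.4] 0.48
spacer top [421.4 282.8] 0.47
spacer top [462.1 311.2] 0.46
spacer top [423.5 323.1] 0.42
spacer side [248.8 367.1] 0.94
spacer side [271.4 454.3] 0.86
spacer side [306.5 403. ] 0.83
spacer side [267.  410.8] 0.83
spacer side [292.  358.1] 0.7
jig side [333.8 262.1] 0.7
blank_a top [338.  225.7] 0.89
blank_a top [306.3 235.4] 0.69
blank_a top [271.  232.1] 0.59
blank_a side [343.9 287. ] 0.81
blank_a side [328.  236.1] 0.76
blank_a side [325.5 261.7] 0.57
blank_a side [362.5 180.7] 0.25
(158, 297) [0.4506 0.2789 0.0951]
(153, 276) [0.492  0.2888 0.1022]
(461, 280) [ 0.5003 -0.3386  0.0456]
(307, 238) [ 0.5827 -0.0134  0.0267]
(300, 265) [0.525  0.0007 0.0103]
(270, 235) [0.5871 0.0661 0.0287]
```

View pics/cropA.png

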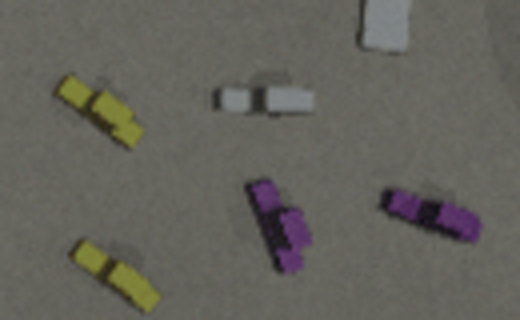

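View pics/cropB.png

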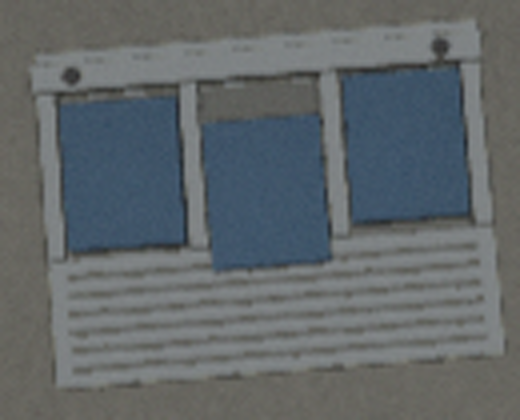

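View pics/cropC.png

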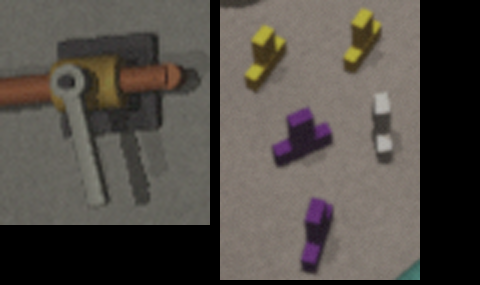

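```bash
python3 - <<'E'
from h import *
im=np.load('top0.npy').astype(int);D=np.load('top0d.npy');P=cloud('top',D)
S=np.load('side0.npy').astype(int);PS=cloud('side',np.load('side0d.npy'))
def pca(X):
    c=X.mean(0);w,v=np.linalg.eigh(np.cov((X-c).T));return c,np.sqrt(w),v
print('table',np.median(P[340:400,420:560,2]),np.std(P[340:400,420:560,2]), 'side',np.median(PS[250:300,150:200,2]))
# lever
for nm,Q,I,(u0,u1,v0,v1) in(('top',P,im,(140,175,262,325)),('side',PS,S,(235,290,145,180))):
    q=Q[v0:v1,u0:u1].reshape(-1,3);c=I[v0:v1,u0:u1].reshape(-1,3)
    m=(q[:,2]>.083)&(q[:,2]<.108)&(c[:,0]-c[:,2]<25)
    X=q[m];ce,w,v=pca(X[:,:2]);d=v[:,1];d=d*np.sign(-d[0])
    t=(X[:,:2]-ce)@d
    print(nm,'lever',m.sum(),np.round(ce,4),'z',np.median(X[:,2]).round(4),'d',d.round(3),'ang',np.arctan2(d[1],d[0]).round(3),'ends',(ce+d*t.min()).round(4),(ce+d*t.max()).round(4))
    c=I
hub=(np.array([68,82])+.5)/3-.5+[130,250];tip=(np.array([97,203])+.5)/3-.5+[130,250]
print('hub',hub,atz('top',hub,.1).round(4),'tip',atz('top',tip,.098).round(4))
# pipe: orange
for nm,Q,I,(u0,u1,v0,v1) in(('top',P,im,(60,200,255,300)),('side',PS,S,(250,295,130,195))):
    M=np.zeros((480,640),bool);M[v0:v1,u0:u1]=True
    M&=(I[...,0]-I[...,2]>35)&(I[...,0]>1.7*I[...,1])
    X=Q[M];X=X[X[:,2]>.03];ce,w,v=pca(X[:,:2]);d=v[:,1];d*=np.sign(d[1]);print(nm,'pipe',len(X),ce.round(4),'dir',np.arctan2(d[1],d[0]).round(4),w)
# spacer
for nm,Q,I,(u0,u1,v0,v1) in(('top',P,im,(440,480,268,292)),('side',PS,S,(295,316,375,415))):
    q=Q[v0:v1,u0:u1].reshape(-1,3)
    for lo,hi in((.009,.024),(.042,.06)):
        m=(q[:,2]>lo)&(q[:,2]<hi);X=q[m];ce,w,v=pca(X[:,:2]);d=v[:,1]
        print(nm,'spacer',m.sum(),X.mean(0).round(4),'dir',np.arctan2(d[1],d[0])%np.pi,w, X.min(0),X.max(0))
# blanks & jig
blue=(im[...,2]-im[...,0]>25)
n,l,st,ce=cv2.connectedComponentsWithStats(blue[190:300,240:370].astype(np.uint8))
for i in range(1,n):
    if st[i,4]<150: continue
    vv,uu=np.where(l==i); pts=np.array([atz('top',(u+240,v+190),.028)[:2] for u,v in zip(uu,vv)],np.float32)
    print('blank',st[i],cv2.minAreaRect(pts),'z',np.median(P[190:300,240:370][l==i][:,2]))
def B(p): return (np.array(p)+.5)/4-.5+[240,190]
for n_,p,z in(('fenceBL',(32,62),.028),('fenceBR',(476,20),.028),('fenceFL',(36,93),.028),('fenceFR',(480,58),.028),('bedFL',(57,386),.01),('bedFR',(503,355),.01)):
    print(n_,atz('top',B(p),z).round(4))
E
```

```text
table -0.0011564243524818663 0.06560378182701598 side 0.0019754024368794365
top lever 385 [0.458  0.2814] z 0.0966 d [-0.963 -0.271] ang -2.867 ends [0.5009 0.2934] [0.4086 0.2675]
side lever 257 [0.4568 0.2778] z 0.0975 d [-0.968 -0.252] ang -2.886 ends [0.5009 0.2893] [0.4083 0.2652]
hub [152.33333333 277.        ] [0.4901 0.2908 0.1   ] tip [0.4107 0.2679 0.098 ]
top pipe 2 [0.4765 0.416 ] dir 1.3685 [0.         0.03274974]
side pipe 166 [0.4803 0.3375] dir 1.5859 [0.01144377 0.15770087]
top spacer 66 [ 0.5017 -0.3392  0.0164] dir 1.5727611212411956 [0.00354727 0.01756726] [ 0.49607602 -0.37324521  0.01036202] [ 0.50727214 -0.32190757  0.02308895]
top spacer 63 [ 0.5014 -0.3467  0.0481] dir 1.647633312307954 [0.00359515 0.00621699] [ 0.49615263 -0.35762528  0.04221177] [ 0.50697161 -0.33682161  0.05221016]
side spacer 104 [ 0.5002 -0.363   0.018 ] dir 1.7122366510158489 [0.00348076 0.01122839] [ 0.49491705 -0.37415639  0.00987912] [ 0.50708443 -0.32478112  0.02376844]
side spacer 97 [ 0.5007 -0.3501  0.0504] dir 1.5556881094350974 [0.00347701 0.00656475] [ 0.49503426 -0.36012806  0.04260121] [ 0.50700036 -0.33738421  0.0546374 ]
blank [  86   17   31   39 1053] ((0.610602617263794, -0.08590322732925415), (0.07904388010501862, 0.06243610382080078), 5.119455814361572) z 0.026533026040994834
blank [  15   24   31   39 1058] ((0.5915219783782959, 0.06639624387025833), (0.07881776988506317, 0.06257183104753494), 5.814908981323242) z 0.02658957579381216Traceback (most recent call last):
  File "<stdin>", line 33, in <module>
  File "h.py", line 9, in atz
    o,d=ray(cam,px); return o+d*(z-o[2])/d[2]
        ~~~^^^^^^^^
  File "h.py", line 5, in ray
    m=camera_model(cam);K=np.array(m['mtx']);T=np.array(m['world_from_camera'])
ValueError: time passes only in moves, steps and waits
```

```bash
python3 - <<'E'
import re
s=open('h.py').read()
s=s.replace("def save","import functools\n@functools.lru_cache(None)\ndef CM(c): return camera_model(c)\ndef save",1)
h,t=s.split("def ray");t=t.replace("camera_model(","CM(");open('h.py','w').write(h+"def ray"+t)
E
python3 - <<'E'
from h import *
im=np.load('top0.npy').astype(int)
S=np.load('side0.npy').astype(int)
for cam,I in(('top',im),('side',S)):
  blue=(I[...,2]-I[...,0]>25)
  box=(240,190,130,110) if cam=='top' else (270,210,120,100)
  x,y,w,h=box
  n,l,st,ce=cv2.connectedComponentsWithStats(blue[y:y+h,x:x+w].astype(np.uint8))
  for i in range(1,n):
    if st[i,4]<150: continue
    vv,uu=np.where(l==i); pts=np.array([atz(cam,(u+x,v+y),.028)[:2] for u,v in zip(uu,vv)],np.float32)
    print(cam,'blank',cv2.minAreaRect(pts))
def B(p): return (np.array(p)+.5)/4-.5+[240,190]
for n_,p,z in(('fenceBL',(32,62),.028),('fenceBR',(476,20),.028),('fenceFL',(36,93),.028),('fenceFR',(480,58),.028),('bedFL',(57,386),.01),('bedFR',(503,355),.01)):
    print(n_,atz('top',B(p),z).round(4))
# pipe axis via top view pixels z~.06
M=(im[...,0]-im[...,2]>20)&(im[...,0]>1.5*im[...,1]); M[:255]=0;M[300:]=0;M[:,:75]=0;M[:,195:]=0;
vv,uu=np.where(M);L=cv2.fitLine(np.array([atz('top',(u,v),.05)[:2] for u,v in zip(uu,vv)],np.float32),cv2.DIST_HUBER,0,.01,.01).ravel();print('pipe',len(uu),L,np.arctan2(L[1],L[0]))
hs=cv2.resize(np.uint8(S[205:315,265:390]),None,fx=5,fy=5,interpolation=cv2.INTER_CUBIC);save('cropD',hs)
hs=cv2.resize(np.uint8(S[125:200,230:300]),None,fx=7,fy=7,interpolation=cv2.INTER_CUBIC);save('cropE',hs)
E
```

```text
top blank ((0.610602617263794, -0.08590322732925415), (0.07904388010501862, 0.06243610382080078), 5.119455814361572)
top blank ((0.5915219783782959, 0.06639624387025833), (0.07881776988506317, 0.06257183104753494), 5.814908981323242)
top blank ((0.5833121538162231, -0.01144859567284584), (0.07867542654275894, 0.06269176304340363), 6.155444622039795)
side blank ((0.5907530784606934, 0.06702210009098053), (0.07977674156427383, 0.062799833714962), 5.143006801605225)
side blank ((0.5826008915901184, -0.010591115802526474), (0.07930084317922592, 0.06323421746492386), 6.533964157104492)
side blank ((0.6099017858505249, -0.0853843092918396), (0.07953330129384995, 0.06319906562566757), 5.438743591308594)
fenceBL [0.6509 0.1168 0.028 ]
fenceBR [ 0.6795 -0.1226  0.028 ]
fenceFL [0.634 0.114 0.028]
fenceFR [ 0.6587 -0.1251  0.028 ]
bedFL [0.4769 0.0994 0.01  ]
bedFR [ 0.4995 -0.1416  0.01  ]
pipe 606 [ 0.11771071 -0.99304795  0.48118848  0.36901027] -1.4528121
```

View pics/cropD.png

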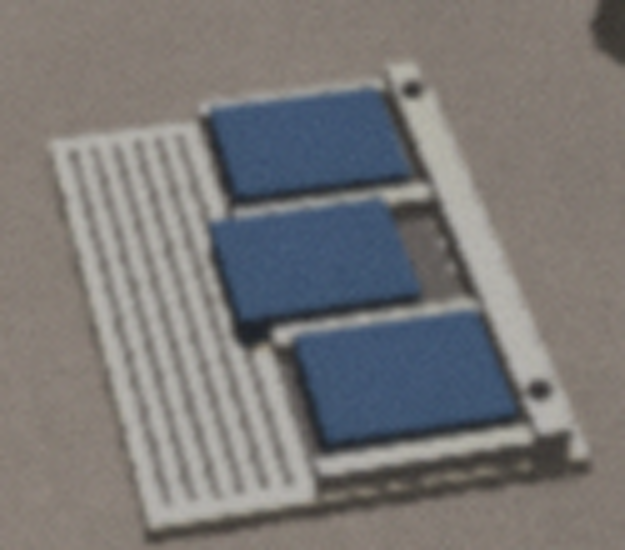

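View pics/cropE.png

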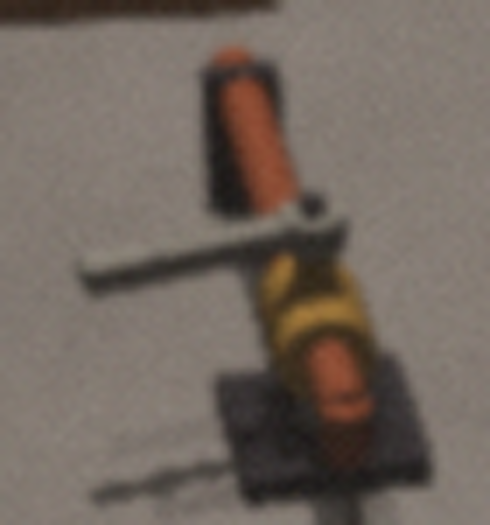

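The grey T (top (461,280), side (306,398)) is the only bare-aluminium one; the other four are yellow or purple. The crops show the middle bay with the wide gap, about 24 mm from the two blank and jig measurements, and the lever about 0.15 rad open. Next I'll work out the tool orientation.

```bash
python3 - <<'E'
from h import *
from scipy.spatial.transform import Rotation as R
s=manip.get_state();q=s['ee_rot'];r=R.from_quat([q[1],q[2],q[3],q[0]]).as_matrix();print(r.round(3),'jaw yaw',np.arctan2(r[1,2],r[0,2]), s['position'])
# side pipe direction
S=np.load('side0.npy').astype(int);M=(S[...,0]-S[...,2]>25)&(S[...,0]>1.5*S[...,1]);M[:130]=0;M[195:]=0;M[:,:250]=0;M[:,295:]=0
vv,uu=np.where(M);L=cv2.fitLine(np.array([atz('side',(u,v),.05)[:2] for u,v in zip(uu,vv)],np.float32),cv2.DIST_HUBER,0,.01,.01).ravel();print('pipe side',len(uu),L,np.arctan2(L[1],L[0]))
# spacer yaw: min area rects of union cloud
P=np.r_[cloud('top',np.load('top0d.npy'))[268:292,440:480].reshape(-1,3),cloud('side',np.load('side0d.npy'))[375:415,295:316].reshape(-1,3)]
X=P[P[:,2]>.008][:,:2].astype(np.float32);print(cv2.minAreaRect(X),len(X))
E
```

```text
[[ 0.954  0.     0.299]
 [-0.299  0.     0.954]
 [ 0.    -1.     0.   ]] jaw yaw 1.2669852726902209 [0.17204342 0.5486798  0.24833922]
pipe side 223 [ 0.11986555 -0.99279016  0.48093805  0.36599672] -1.4506419
((0.48310229182243347, -0.4625343084335327), (0.8263280391693115, 0.04077944904565811), 88.01914978027344) 406
```

Call:
{"method": "jog_arm", "body": {"targets": [[0.05,[0.032,-0.0346,0],0.072],[0.05,[0.032,-0.0346,0],0.072],[0.05,[0.032,-0.0346,0],0.072],[0.05,[0.032,-0.0346,0],0.072],[0.05,[0.032,-0.0346,0],0.072],[0.05,[0.032,-0.0346,0],0.072],[0.05,[0.032,-0.0346,0],0.072],[0.05,[0.032,-0.0346,0],0.072],[0.05,[0,0,0],0]], "force": 30}}

```text
clock: 1.72
position: [0.4301, 0.2698, 0.2483]
ee_rot: [-0.701, 0.701, 0.095, -0.094]
contact_force: [-0.0, 0.9, -1.1]
width: 0.0502
```

Call:
{"method": "jog_arm", "body": {"targets": [[0.05,[-0.003,0.0015,-0.04],0.004],[0.05,[0,0,-0.04],0],[0.05,[0,0,-0.04],0],[0.05,[0,0,-0.036],0],[0.03,[0,0,0],0],[0.022,[0,0,0],0]]}}

```text
clock: 2.48
position: [0.4256, 0.2743, 0.0935]
ee_rot: [0.701, -0.7, -0.098, 0.097]
contact_force: [0.9, 0.4, -0.4]
width: 0.022
```

```bash
python3 - <<'E'
from h import *
for c in('top','side'):
    im,d=get_image(c); 
    x,y=(120,240) if c=='top' else (200,100)
    save(c+'1',cv2.resize(im[y:y+100,x:x+120],None,fx=5,fy=5,interpolation=cv2.INTER_CUBIC))
s=manip.get_state();print(s['position'],s['width'],s['contact_force'])
E
```

```text
[0.42610156 0.27429129 0.09407142] 0.021998803067288242 [-0.01561419 -0.6418096  -0.10990226]
```

View pics/side1.png

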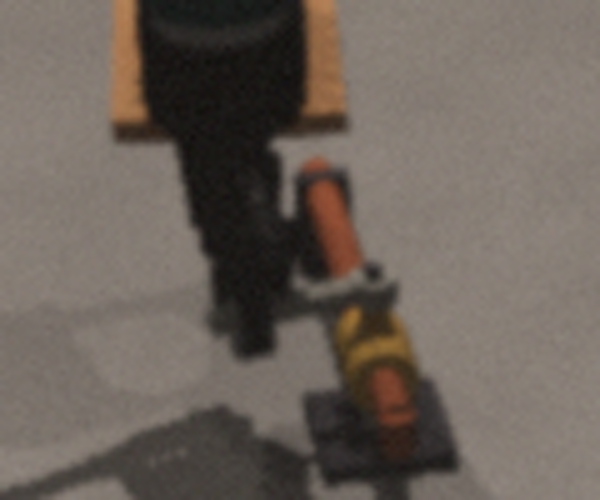

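Call:
{"method": "jog_arm", "body": {"targets": [[0.008,[0,0,0],0],[0.008,[0,0,0],0],[0.008,[0,0,0],0]], "force": 40}}

```text
clock: 2.95
position: [0.426, 0.274, 0.0939]
ee_rot: [0.701, -0.7, -0.098, 0.096]
contact_force: [-0.9, 0.1, 6.7]
width: 0.011
```

Call:
{"method": "jog_arm", "body": {"targets": [[0.008,[0.0022,-0.0065,0],0.105],[0.008,[0.0028,-0.0062,0],0.105],[0.008,[0.0035,-0.0059,0],0.105],[0.008,[0.0041,-0.0055,0],0.105],[0.008,[0.0046,-0.005,0],0.105],[0.008,[0.0051,-0.0045,0],0.105],[0.008,[0,0,0],0],[0.008,[0,0,0],0]]}}

```text
clock: 3.95
position: [0.4491, 0.2397, 0.0939]
ee_rot: [-0.635, 0.636, 0.311, -0.308]
contact_force: [1.5, -2.1, 5.8]
width: 0.0113
```

```bash
python3 - <<'E'
from h import *
from scipy.spatial.transform import Rotation as R
s=manip.get_state();q=s['ee_rot'];r=R.from_quat([q[1],q[2],q[3],q[0]]).as_matrix();print('jaw yaw',np.arctan2(r[1,2],r[0,2]), s['position'],s['contact_force'],s['width'])
E
```

```text
jaw yaw 2.4768818113504096 [0.4491101  0.23966232 0.0939382 ] [ 1.51238908 -2.10844285  5.82599138] 0.011250168855062553
```

Call:
{"method": "jog_arm", "body": {"targets": [[0.03,[0,0,0],0],[0.05,[0,0,0],0],[0.05,[0,0,0],0],[0.05,[0,0,0.04],0],[0.05,[0,0,0.06],0],[0.05,[0.03,-0.05,0.03],-0.18],[0.05,[0.03,-0.05,0],-0.18],[0.05,[0,-0.06,0],-0.18],[0.05,[0,-0.06,0],-0.18]]}}

```text
clock: 5.08
position: [0.506, 0.0205, 0.2207]
ee_rot: [0.704, -0.704, -0.064, 0.064]
contact_force: [1.0, 0.2, -0.2]
width: 0.0499
```

```bash
python3 - <<'E'
from h import *
def pca(X):
    c=X.mean(0);w,v=np.linalg.eigh(np.cov((X-c).T));return c,np.sqrt(w),v
for c in('top','side'):
    I,d=get_image(c);save(c+'2',I);I=I.astype(int);Q=cloud(c,d)
    q=Q.reshape(-1,3);C=I.reshape(-1,3)
    m=(q[:,2]>.083)&(q[:,2]<.108)&(C[:,0]-C[:,2]<25)&(np.hypot(q[:,0]-.489,q[:,1]-.289)<.095)
    X=q[m];ce,w,v=pca(X[:,:2]);dd=v[:,1];dd=dd*np.sign(-dd[1])
    t=(X[:,:2]-ce)@dd
    print(c,m.sum(),ce,w,'ang',np.arctan2(dd[1],dd[0]),'lever deg',np.degrees(np.arctan2(dd[1],dd[0])+3.0225),(ce+dd*t.min()).round(4),(ce+dd*t.max()).round(4))
print(manip.get_state()['position'])
E
```

```text
top 360 [0.46945064 0.26473599] [0.00442489 0.02863455] ang -2.249781612949038 lever deg 44.273502330176534 [0.4978 0.2999] [0.4375 0.2252]
side 200 [0.46732037 0.25854925] [0.00414899 0.02901714] ang -2.2610025282122588 lever deg 43.63059124332005 [0.5    0.2981] [0.4364 0.2211]
[0.50590109 0.01682503 0.2206535 ]
```

View pics/top2.png

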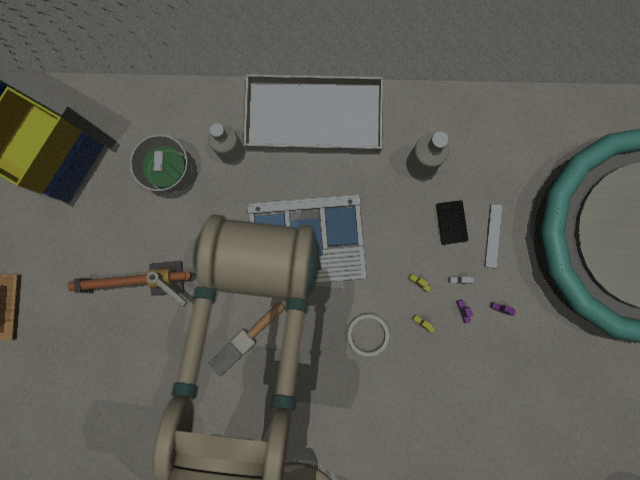

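The lever now measures about 44° from both cameras (top 44.3°, side 43.6°), so it is half open. Next is the spacer.

```bash
python3 - <<'E'
from h import *
Ct=cloud('top',np.load('top0d.npy'))[268:292,440:480].reshape(-1,3);Cs=cloud('side',np.load('side0d.npy'))[375:415,290:322].reshape(-1,3)
for nm,P in(('t',Ct),('s',Cs)):
    k=(P[:,2]>.008)&(P[:,2]<.06)&(abs(P[:,0]-.501)<.03)&(abs(P[:,1]+.348)<.04);X=P[k]
    print(nm,len(X),cv2.minAreaRect(X[:,:2].astype(np.float32)))
    for lo,hi in((.012,.023),(.045,.056)):
        Y=X[(X[:,2]>lo)&(X[:,2]<hi)];p=np.polyfit(Y[:,1],Y[:,0],1);print(lo,len(Y),'slope dx/dy',p[0],'x at -.348',np.polyval(p,-.348),Y[:,:2].min(0),Y[:,:2].max(0), np.median(Y[:,:2],0))
E
```

```text
t 144 ((0.5017488598823547, -0.347568541765213), (0.011124691925942898, 0.05133308470249176), 0.2540134787559509)
0.012 61 slope dx/dy 0.0014670635382884702 x at -.348 0.5016354780676242 [ 0.49607602 -0.37324521] [ 0.50727214 -0.32224613] [ 0.50155015 -0.33348337]
0.045 55 slope dx/dy 0.03874017884300294 x at -.348 0.5012758092229075 [ 0.49615263 -0.35707008] [ 0.50696648 -0.33682161] [ 0.50066126 -0.34705031]
s 256 ((0.5010252594947815, -0.34948092699050903), (0.049374718219041824, 0.012159062549471855), 89.87784576416016)
0.012 95 slope dx/dy -0.1212370228485391 x at -.348 0.49847531651058913 [ 0.49491705 -0.37415639] [ 0.50708443 -0.32478112] [ 0.50021939 -0.36489679]
0.045 92 slope dx/dy -3.445686263745768e-05 x at -.348 0.5008878635626073 [ 0.49509187 -0.35909797] [ 0.50700036 -0.33738421] [ 0.50074275 -0.34962727]
```

Call:
{"method": "jog_arm", "body": {"targets": [[0.032,[0,-0.0407,0],-0.1757],[0.032,[0,-0.0407,0],-0.1757],[0.032,[0,-0.0407,0],-0.1757],[0.032,[0,-0.0407,0],-0.1757],[0.032,[0,-0.0407,0],-0.1757],[0.032,[0,-0.0407,0],-0.1757],[0.032,[0,-0.0407,0],-0.1757],[0.032,[0,-0.0407,0],-0.1757],[0.032,[0,-0.0404,0],-0.1757],[0.032,[-0.005,0,0],-0.1757]]}}

```text
clock: 6.42
position: [0.5015, -0.3461, 0.2201]
ee_rot: [-0.498, 0.498, -0.502, 0.502]
contact_force: [0.4, 1.4, 0.4]
width: 0.032
```

Call:
{"method": "jog_arm", "body": {"targets": [[0.032,[0,0,0],0]]}}

```text
clock: 6.55
position: [0.5009, -0.3434, 0.2203]
ee_rot: [0.501, -0.5, 0.5, -0.499]
contact_force: [0.3, 1.3, -0.8]
width: 0.0321
```

```bash
cat >> h.py <<'E'
def yaw():
    from scipy.spatial.transform import Rotation as R
    s=manip.get_state();q=s['ee_rot'];r=R.from_quat([q[1],q[2],q[3],q[0]]).as_matrix()
    print('yaw',np.arctan2(r[1,2],r[0,2]).round(4),'tilt',r[:,1].round(3),'pos',s['position'].round(4),'F',s['contact_force'].round(1),'w',round(s['width'],4),'t',s['clock'],'q',s['qpos'].round(2))
E
python3 -c "from h import *;yaw()"
```

```text
yaw 0.0024 tilt [-0.001  0.001 -1.   ] pos [ 0.5009 -0.3434  0.2203] F [ 0.3  1.3 -0.8] w 0.0321 t 6.55 q [-0.72  0.34  1.48  0.    1.32 -0.72]
```

Call:
{"method": "jog_arm", "body": {"targets": [[0.032,[0,-0.003,-0.05],0],[0.032,[0,0,-0.05],0],[0.032,[0,0,-0.04],0],[0.032,[0,0,0],0]]}}

```text
clock: 7.05
position: [0.4993, -0.344, 0.0779]
ee_rot: [0.501, -0.501, 0.502, -0.496]
contact_force: [0.0, 0.3, 0.9]
width: 0.0321
```

```bash
python3 - <<'E'
from h import *
yaw()
for c in('top','side'):
    im,d=get_image(c); yaw()
    x,y=(400,230) if c=='top' else (250,320)
    save(c+'3',cv2.resize(im[y:y+100,x:x+120],None,fx=5,fy=5,interpolation=cv2.INTER_CUBIC))
E
```

```text
yaw 0.0038 tilt [-0.006  0.005 -1.   ] pos [ 0.4993 -0.344   0.0779] F [0.  0.3 0.9] w 0.0321 t 7.05 q [-0.72  0.46  1.67  0.    1.02 -0.72]
yaw 0.0031 tilt [-0.002  0.002 -1.   ] pos [ 0.5009 -0.3455  0.0803] F [0.4 0.1 0.7] w 0.0323 t 7.1 q [-0.72  0.46  1.67  0.    1.02 -0.72]
yaw 0.0025 tilt [ 0.001 -0.001 -1.   ] pos [ 0.5019 -0.3467  0.0819] F [-0.1 -0.9  1.3] w 0.0319 t 7.15 q [-0.72  0.46  1.66  0.    1.02 -0.72]
```

View pics/side3.png

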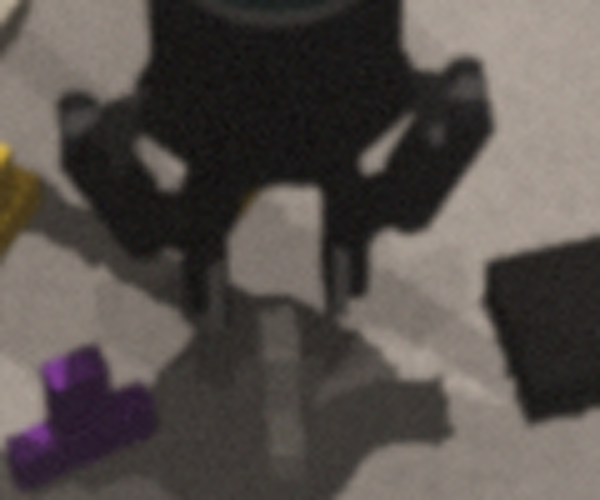

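Call:
{"method": "jog_arm", "body": {"targets": [[0.032,[-0.001,-0.001,-0.02],0],[0.032,[0,0,-0.02],0],[0.032,[0,0,0],0],[0.032,[0,0,0],0]]}}

```text
clock: 7.65
position: [0.5012, -0.3487, 0.043]
ee_rot: [-0.5, 0.5, -0.498, 0.501]
contact_force: [-0.7, -0.2, 1.6]
width: 0.032
```

```bash
python3 - <<'E'
from h import *
yaw()
for c in('side',):
    im,d=get_image(c); yaw()
    x,y=(400,230) if c=='top' else (250,320)
    save(c+'4',cv2.resize(im[y:y+100,x:x+120],None,fx=5,fy=5,interpolation=cv2.INTER_CUBIC))
E
```

```text
yaw 0.0007 tilt [ 0.003 -0.002 -1.   ] pos [ 0.5012 -0.3487  0.043 ] F [-0.7 -0.2  1.6] w 0.032 t 7.65 q [-0.72  0.5   1.71  0.    0.93 -0.72]
yaw 0.0006 tilt [ 0.003 -0.002 -1.   ] pos [ 0.5011 -0.3487  0.0429] F [-0.2 -0.3  0.5] w 0.0322 t 7.7 q [-0.72  0.5   1.71  0.    0.93 -0.72]
```

View pics/side4.png

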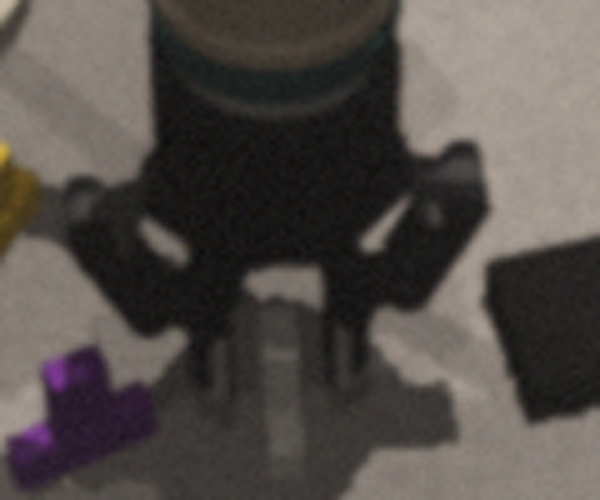

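Call:
{"method": "jog_arm", "body": {"targets": [[0.024,[0,0,-0.004],0],[0.008,[0,0,0],0],[0.008,[0,0,0],0],[0.008,[0,0,0],0],[0.008,[0,0,0],0]], "force": 50}}

```text
clock: 8.32
position: [0.5, -0.3479, 0.0371]
ee_rot: [-0.5, 0.5, -0.5, 0.5]
contact_force: [-0.5, -0.3, 2.5]
width: 0.0113
```

```bash
python3 -c "from h import *;yaw()"
```

```text
yaw 0.0 tilt [ 0. -0. -1.] pos [ 0.5    -0.3479  0.0371] F [-0.5 -0.3  2.5] w 0.0113 t 8.325 q [-0.72  0.51  1.71  0.    0.92 -0.72]
```

Call:
{"method": "jog_arm", "body": {"targets": [[0.008,[0,0,0.03],0],[0.008,[0,0,0.05],0],[0.008,[0,0,0.04],0],[0.008,[0.022,0.057,0],0.016],[0.008,[0.022,0.057,0],0.017],[0.008,[0.022,0.057,0],0.017],[0.008,[0.022,0.057,0],0.017],[0.008,[0.022,0.057,0],0.017],[0.008,[0.022,0.057,0],0.016],[0.008,[0,0,0],0]]}}

```text
clock: 9.57
position: [0.6328, -0.0013, 0.1562]
ee_rot: [0.526, -0.525, 0.473, -0.473]
contact_force: [-0.8, -1.3, -0.8]
width: 0.0112
```

Call:
{"method": "jog_arm", "body": {"targets": [[0.008,[0,0,-0.05],0],[0.008,[0,0,0],0],[0.008,[0,0,0],0]]}}

```text
clock: 9.95
position: [0.6322, -0.0068, 0.1076]
ee_rot: [0.524, -0.524, 0.474, -0.475]
contact_force: [0.1, 0.3, -1.7]
width: 0.0115
```

```bash
python3 - <<'E'
from h import *
for c in('side','top'):
    im,d=get_image(c); yaw()
    x,y=(230,180) if c=='top' else (265,190)
    save(c+'5',cv2.resize(im[y:y+125,x:x+140],None,fx=5,fy=4.6,interpolation=cv2.INTER_CUBIC)); np.save(c+'5d.npy',d);np.save(c+'5.npy',im)
E
```

```text
yaw 0.099 tilt [ 0.002 -0.    -1.   ] pos [ 0.6329 -0.0068  0.1084] F [ 0.7 -0.1 -1.1] w 0.0113 t 10.0 q [-0.12  0.46  1.58 -0.    1.1  -0.22]
yaw 0.0991 tilt [ 0.003 -0.001 -1.   ] pos [ 0.6331 -0.0067  0.1087] F [ 0.2 -0.1  0.8] w 0.0113 t 10.05 q [-0.12  0.46  1.58 -0.    1.1  -0.22]
```

View pics/side5.png

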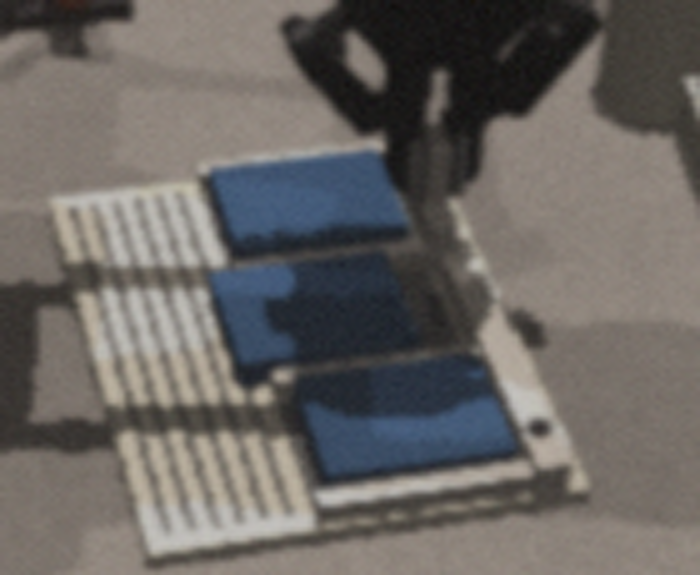

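```bash
python3 - <<'E'
from h import *
P=cloud('side',np.load('side5d.npy'));I=np.load('side5.npy').astype(int)
q=P.reshape(-1,3)
m=(q[:,2]>.068)&(q[:,2]<.092)&(abs(q[:,0]-.634)<.03)&(q[:,1]>-.05)&(q[:,1]<.03)
X=q[m];print(len(X),X.min(0),X.max(0),np.median(X,0))
# foot near end face
e=X[X[:,1]<X[:,1].min()+.008];print('end',len(e),e.mean(0),e.min(0),e.max(0))
# gap edges: fence face & tile edge at z=.028 top image before
for y in(-.03,-.006,.015):
    pass
im=np.load('top0.npy').astype(int)
# sample profile along jig x through bay middle at z .028 (top & side original)
S=np.load('side0.npy').astype(int)
o=np.array([.5967,-.010]);c,s=np.cos(.1),np.sin(.1)
for cam,J in(('top',im),('side',S)):
    for yy in(-.02,0,.02):
        row=[]
        for xx in np.arange(.014,.062,.003):
            w=o+[c*xx-s*yy,s*xx+c*yy];u,v=proj(cam,np.r_[w,.028]);p=cv2.remap(np.float32(J),np.float32([[u]]),np.float32([[v]]),1)[0,0];row.append('%d:%d/%d'%(xx*1000,p[0],p[2]))
        print(cam,yy,' '.join(row))
E
```

```text
89 [ 0.62475561 -0.03391967  0.07073815] [0.63966779 0.00809666 0.09157838] [ 0.63079348 -0.02859524  0.08459495]
end 49 [ 0.63339726 -0.03092366  0.08284041] [ 0.62644369 -0.03391967  0.07073815] [ 0.63966779 -0.02650213  0.09157838]
top -0.02 14:60/102 17:61/102 20:62/102 23:61/100 26:69/95 29:88/91 32:95/91 35:92/90 38:92/89 41:92/91 44:97/96 47:89/89 50:76/75 53:120/124 56:125/131 59:127/133
top 0 14:62/103 17:65/105 20:62/101 23:60/100 26:70/95 29:88/86 32:94/90 35:94/91 38:94/90 41:93/90 44:92/88 47:77/71 50:86/87 53:123/130 56:126/132 59:126/132
top 0.02 14:62/103 17:63/103 20:67/105 23:63/103 26:65/90 29:86/83 32:93/90 35:93/92 38:93/89 41:92/90 44:92/89 47:76/72 50:100/103 53:125/131 56:126/131 59:124/131
side -0.02 14:62/110 17:61/110 20:61/111 23:69/112 26:79/100 29:94/93 32:100/93 35:96/89 38:101/94 41:109/100 44:92/84 47:73/66 50:125/119 53:170/163 56:180/172 59:177/169
side 0 14:64/111 17:62/110 20:64/111 23:63/108 26:81/101 29:95/92 32:100/92 35:96/90 38:100/92 41:110/104 44:103/96 47:80/74 50:124/119 53:170/164 56:177/169 59:178/170
side 0.02 14:63/112 17:66/115 20:65/113 23:64/106 26:60/81 29:62/60 32:65/59 35:64/58 38:65/59 41:63/56 44:62/56 47:73/67 50:131/126 53:172/166 56:177/169 59:177/167
```

Call:
{"method": "jog_arm", "body": {"targets": [[0.008,[0.0025,0,-0.02],0],[0.008,[0,0,-0.015],0],[0.008,[0,0,0],0],[0.008,[0,0,-0.008],0],[0.008,[0,0,-0.008],0],[0.008,[0,0,0],0]]}}

```text
clock: 10.8
position: [0.6338, -0.0058, 0.0552]
ee_rot: [-0.524, 0.525, -0.475, 0.474]
contact_force: [-0.2, -0.6, -1.2]
width: 0.0109
```

```bash
python3 - <<'E'
from h import *
yaw()
for c in('side',):
    im,d=get_image(c); yaw()
    x,y=(230,180) if c=='top' else (265,190)
    save(c+'6',cv2.resize(im[y:y+125,x:x+140],None,fx=5,fy=4.6,interpolation=cv2.INTER_CUBIC))
E
```

```text
yaw 0.1 tilt [-0.001  0.    -1.   ] pos [ 0.6338 -0.0058  0.0552] F [-0.2 -0.6 -1.2] w 0.0109 t 10.8 q [-0.12  0.52  1.63  0.    0.99 -0.22]
yaw 0.1001 tilt [-0.001  0.    -1.   ] pos [ 0.6342 -0.0058  0.0556] F [-0.3  1.2 -0.5] w 0.011 t 10.85 q [-0.12  0.52  1.63  0.    0.99 -0.22]
```

View pics/side6.png

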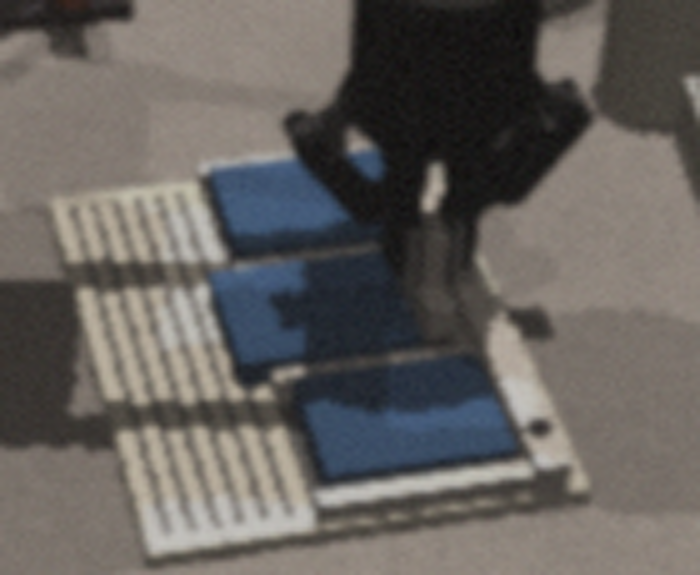

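The foot is already below the tile top with no contact force, and it sits in the gap. I'll lower it the rest of the way.

Call:
{"method": "jog_arm", "body": {"targets": [[0.008,[0,0,-0.004],0],[0.008,[0,0,-0.003],0],[0.008,[0,0,0],0],[0.008,[0,0,0],0]]}}

```text
clock: 11.35
position: [0.6345, -0.0059, 0.049]
ee_rot: [0.524, -0.524, 0.474, -0.474]
contact_force: [0.2, 0.1, -0.8]
width: 0.011
```

Call:
{"method": "jog_arm", "body": {"targets": [[0.008,[0,0,-0.001],0],[0.008,[0,0,0],0]]}}

```text
clock: 11.6
position: [0.6344, -0.0059, 0.0479]
ee_rot: [0.524, -0.524, 0.474, -0.474]
contact_force: [0.0, 0.6, -0.0]
width: 0.0111
```

Call:
{"method": "jog_arm", "body": {"targets": [[0.008,[0,0,-0.001],0],[0.008,[0,0,0],0]]}}

```text
clock: 11.85
position: [0.6346, -0.0059, 0.0472]
ee_rot: [0.524, -0.524, 0.474, -0.475]
contact_force: [-0.4, 0.1, 0.8]
width: 0.0115
```

Call:
{"method": "jog_arm", "body": {"targets": [[0.008,[0,0,-0.0005],0],[0.008,[0,0,0],0]]}}

```text
clock: 12.1
position: [0.6345, -0.0059, 0.0472]
ee_rot: [0.524, -0.524, 0.474, -0.475]
contact_force: [-1.6, -0.3, 5.6]
width: 0.0111
```

Call:
{"method": "jog_arm", "body": {"targets": [[0.008,[0,0,-0.0005],0],[0.008,[0,0,0],0]]}}

```text
clock: 12.35
position: [0.6346, -0.0059, 0.0472]
ee_rot: [0.525, -0.524, 0.474, -0.475]
contact_force: [-1.9, -0.3, 8.2]
width: 0.0114
```

Contact at the expected height (8 N upward), so the foot is on the bed. Now I'll open the fingers partway, rise and look.

Call:
{"method": "jog_arm", "body": {"targets": [[0.02,[0,0,0.0005],0],[0.028,[0,0,0],0],[0.032,[0,0,0],0],[0.032,[0,0,0.02],0],[0.032,[0,0,0.05],0],[0.032,[0,0,0.05],0],[0.032,[-0.06,0,0],0.1],[0.032,[-0.06,0,0],0.18],[0.032,[-0.06,0,0],0.18],[0.02,[-0.05,0,0],0.18]]}}

```text
clock: 13.6
position: [0.4018, -0.0056, 0.1661]
ee_rot: [-0.648, 0.648, -0.284, 0.283]
contact_force: [-0.9, 0.4, 0.5]
width: 0.0197
```

```bash
python3 - <<'E'
from h import *
for c in('side','top'):
    im,d=get_image(c); yaw()
    x,y=(230,180) if c=='top' else (265,190)
    save(c+'7',cv2.resize(im[y:y+125,x:x+140],None,fx=5,fy=4.6,interpolation=cv2.INTER_CUBIC)); np.save(c+'7d.npy',d);np.save(c+'7.npy',im)
E
```

```text
yaw 0.7508 tilt [-0.012  0.001 -1.   ] pos [ 0.3933 -0.0045  0.1651] F [-5.8  0.8 -1.1] w 0.0202 t 13.65 q [-0.19  0.08  1.99 -0.    1.09 -0.94]
yaw 0.7416 tilt [-0.007  0.001 -1.   ] pos [ 0.3975 -0.0049  0.1656] F [-0.3  0.  -0.9] w 0.02 t 13.7 q [-0.19  0.08  1.98 -0.    1.09 -0.93]
```

View pics/side7.png

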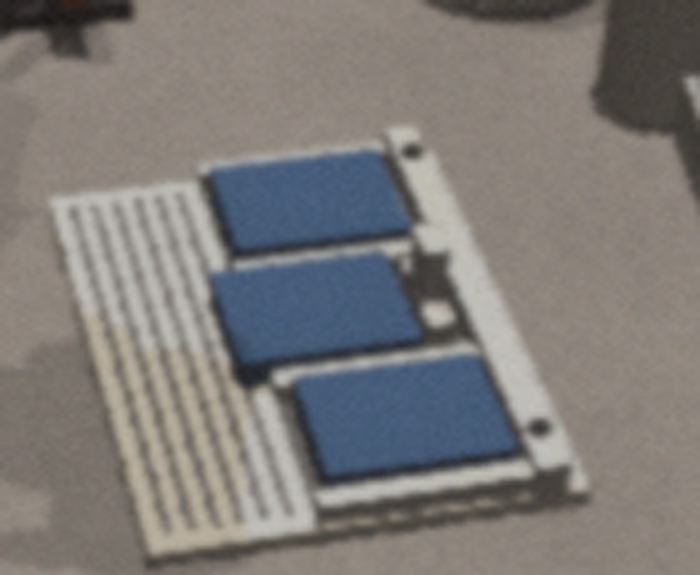

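View pics/top7.png

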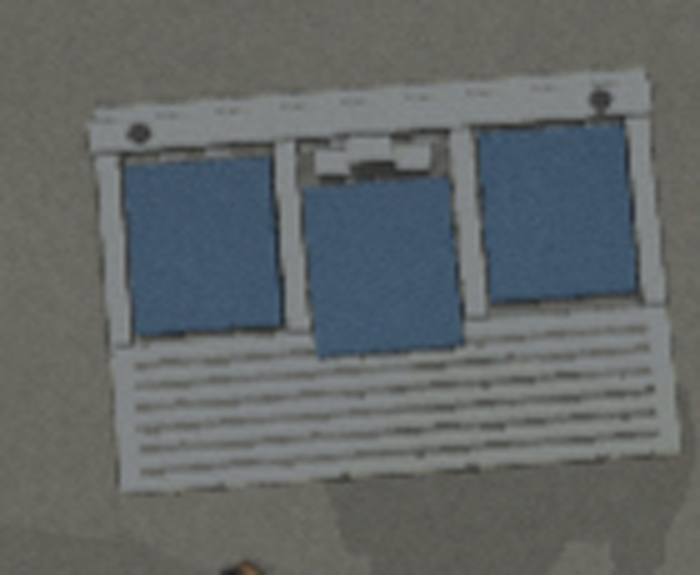

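The spacer stands upright in the middle bay gap, and nothing else has moved. Next I'll turn the jaws across the bay and come down in front of the tile's front edge.

Call:
{"method": "jog_arm", "body": {"targets": [[0.02,[0.0218,-0.003,0],0.186],[0.02,[0.0218,-0.003,0],0.186],[0.02,[0.0218,-0.003,0],0.186],[0.02,[0.0218,-0.003,0],0.186],[0.02,[0.0218,-0.003,0],0.186],[0.02,[0,0,-0.05],0],[0.02,[0,0,-0.05],0],[0.02,[0,0,0],0],[0.02,[0,0,0],0]], "force": 80}}

```text
clock: 14.82
position: [0.5149, -0.0211, 0.0676]
ee_rot: [-0.706, 0.706, 0.036, -0.034]
contact_force: [0.3, 0.2, -0.6]
width: 0.0206
```

```bash
python3 -c "from h import *;yaw()"
```

```text
yaw 1.6697 tilt [ 0.002 -0.    -1.   ] pos [ 0.5149 -0.0211  0.0676] F [ 0.3  0.2 -0.6] w 0.0206 t 14.825 q [-0.18  0.36  1.89  0.    0.89 -1.85]
```

Call:
{"method": "jog_arm", "body": {"targets": [[0.02,[-0.007,0.002,-0.015],0],[0.02,[0,0,-0.015],0],[0.02,[0,0,-0.005],0],[0.02,[0,0,0],0],[0.02,[0,0,0],0]]}}

```text
clock: 15.45
position: [0.5071, -0.019, 0.0319]
ee_rot: [-0.706, 0.706, 0.035, -0.035]
contact_force: [0.4, -1.5, 0.4]
width: 0.0198
```

```bash
python3 - <<'E'
from h import *
for c in('side',):
    im,d=get_image(c); yaw()
    x,y=(230,180) if c=='top' else (225,190)
    save(c+'8',cv2.resize(im[y:y+125,x:x+160],None,fx=5,fy=4.6,interpolation=cv2.INTER_CUBIC))
E
```

```text
yaw 1.6699 tilt [ 0.001 -0.    -1.   ] pos [ 0.507  -0.019   0.0319] F [-0.7 -0.1 -0.1] w 0.0199 t 15.5 q [-0.17  0.4   1.95  0.    0.79 -1.84]
```

View pics/side8.png

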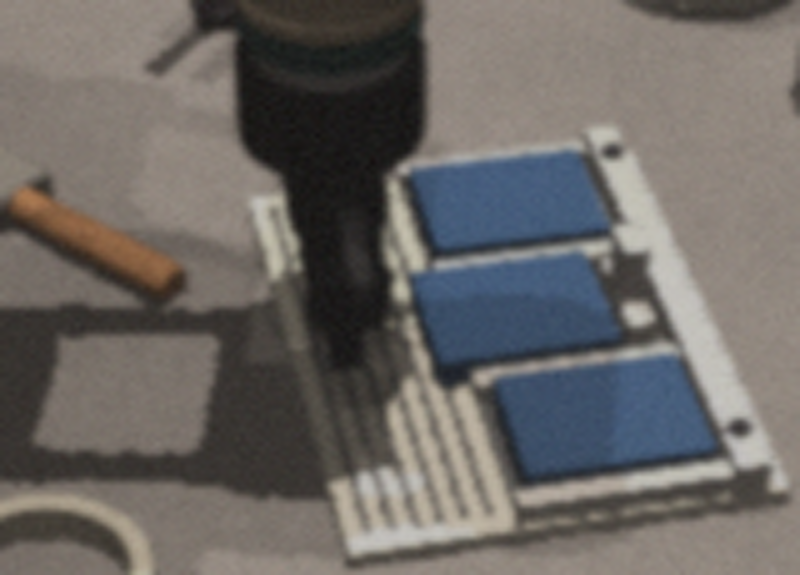

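Call:
{"method": "jog_arm", "body": {"targets": [[0.02,[0.01,0.001,0],0],[0.02,[0.008,0.001,0],0],[0.02,[0.002,0,0],0],[0.02,[0.002,0,0],0],[0.02,[0.002,0,0],0],[0.02,[0.002,0.001,0],0],[0.02,[0,0,0],0]]}}

```text
clock: 16.38
position: [0.5325, -0.0158, 0.0314]
ee_rot: [0.706, -0.706, -0.035, 0.035]
contact_force: [-0.2, 0.7, -0.1]
width: 0.0205
```

Call:
{"method": "jog_arm", "body": {"targets": [[0.02,[0.002,0,0],0],[0.02,[0.002,0,0],0],[0.02,[0.002,0.001,0],0],[0.02,[0,0,0],0]]}}

```text
clock: 16.88
position: [0.539, -0.0148, 0.0313]
ee_rot: [0.706, -0.706, -0.035, 0.035]
contact_force: [-0.4, 0.4, -1.6]
width: 0.02
```

Call:
{"method": "jog_arm", "body": {"targets": [[0.02,[0.0015,0,0],0],[0.02,[0.0015,0,0],0],[0.02,[0,0,0],0]]}}

```text
clock: 17.25
position: [0.542, -0.0149, 0.0314]
ee_rot: [0.706, -0.706, -0.035, 0.035]
contact_force: [-1.0, -0.7, -1.0]
width: 0.0199
```

```bash
python3 - <<'E'
from h import *
for c in('side',):
    im,d=get_image(c); yaw()
    x,y=(230,180) if c=='top' else (225,190)
    save(c+'9',cv2.resize(im[y:y+125,x:x+160],None,fx=5,fy=4.6,interpolation=cv2.INTER_CUBIC))
E
```

```text
yaw 1.6699 tilt [ 0.001  0.    -1.   ] pos [ 0.542  -0.0149  0.0314] F [-1.   0.2 -0.6] w 0.0198 t 17.3 q [-0.16  0.44  1.87  0.    0.83 -1.83]
```

View pics/side9.png

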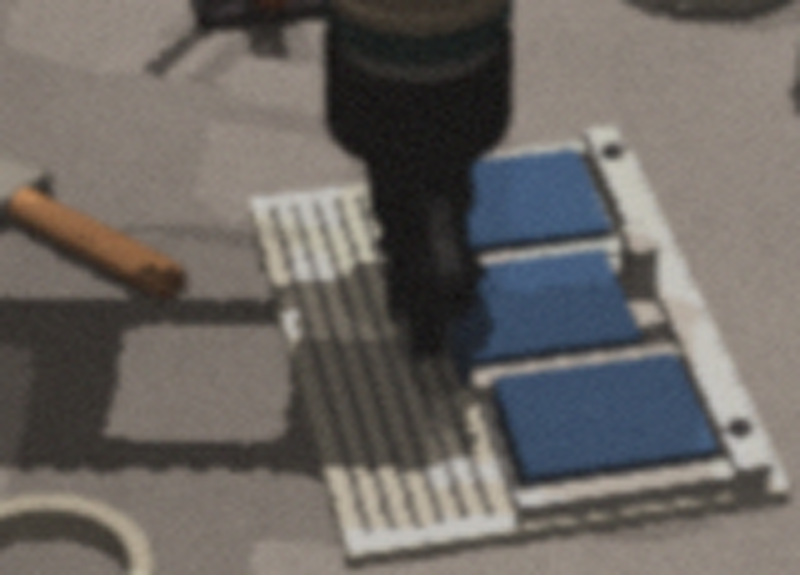

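The tile is moving ahead of the fingers, and its gap-side corner has gone from crop x 622 to 637. I'll carry on in small steps until the force rises.

Call:
{"method": "jog_arm", "body": {"targets": [[0.02,[0.0012,0,0],0],[0.02,[0.0012,0.0005,0],0],[0.02,[0.0012,0,0],0],[0.02,[0,0,0],0]]}}

```text
clock: 17.8
position: [0.5443, -0.0144, 0.0314]
ee_rot: [0.706, -0.706, -0.035, 0.036]
contact_force: [-4.2, -0.4, 1.9]
width: 0.0201
```

Call:
{"method": "jog_arm", "body": {"targets": [[0.02,[0.001,0,0],0],[0.02,[0.001,0,0],0],[0.02,[0,0,0],0]]}}

```text
clock: 18.18
position: [0.5444, -0.0144, 0.0314]
ee_rot: [0.706, -0.706, -0.033, 0.037]
contact_force: [-7.8, -1.9, 5.7]
width: 0.02
```

Call:
{"method": "jog_arm", "body": {"targets": [[0.02,[0.001,0,0],0],[0.02,[0.001,0,0],0],[0.02,[0,0,0],0]]}}

```text
clock: 18.55
position: [0.5444, -0.0144, 0.0314]
ee_rot: [0.706, -0.706, -0.032, 0.039]
contact_force: [-12.1, -2.2, 10.3]
width: 0.0201
```

Call:
{"method": "jog_arm", "body": {"targets": [[0.02,[0.001,0,0],0],[0.02,[0.001,0,0],0],[0.02,[0,0,0],0]]}}

```text
clock: 18.92
position: [0.5445, -0.0144, 0.0313]
ee_rot: [0.706, -0.706, -0.031, 0.04]
contact_force: [-14.5, -2.2, 13.0]
width: 0.0195
```

```bash
python3 - <<'E'
from h import *
for c in('side','top'):
    im,d=get_image(c); yaw()
    x,y=(230,180) if c=='top' else (225,190)
    save(c+'10',cv2.resize(im[y:y+125,x:x+160],None,fx=5,fy=4.6,interpolation=cv2.INTER_CUBIC))
E
```

```text
yaw 1.6711 tilt [-0.013  0.    -1.   ] pos [ 0.5445 -0.0144  0.0313] F [-14.7  -1.9  12. ] w 0.0198 t 18.975 q [-0.15  0.45  1.86 -0.    0.85 -1.82]
yaw 1.6711 tilt [-0.013  0.    -1.   ] pos [ 0.5445 -0.0144  0.0313] F [-15.7  -2.1  11.7] w 0.0202 t 19.025 q [-0.15  0.45  1.86 -0.    0.85 -1.82]
```

View pics/side10.png

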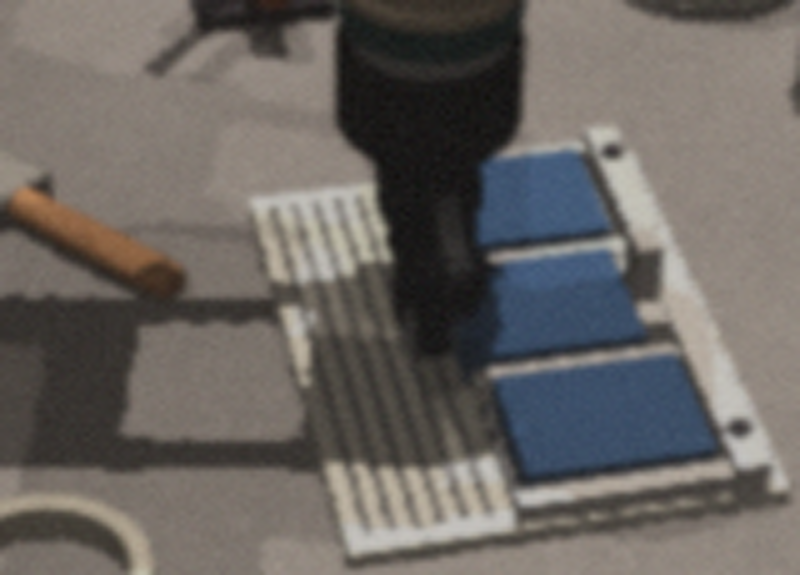

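View pics/top10.png

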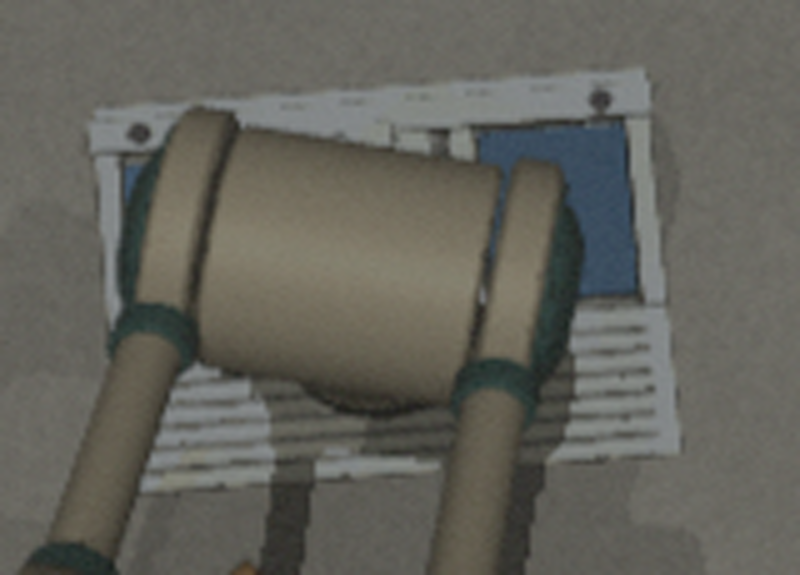

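Call:
{"method": "jog_arm", "body": {"targets": [[0.02,[0.001,0,0.0005],0],[0.02,[0.001,0,0.0005],0],[0.02,[0.001,0,0],0],[0.02,[0.001,0,0],0],[0.02,[0,0,0],0]]}}

```text
clock: 19.65
position: [0.5446, -0.0143, 0.0314]
ee_rot: [0.707, -0.706, -0.028, 0.043]
contact_force: [-20.2, -3.5, 12.8]
width: 0.0204
```

```bash
python3 - <<'E'
from h import *
yaw()
im,d=get_image('side');S=im.astype(int);save('side11full',im)
o=np.array([.5967,-.010]);c,s=np.cos(.1),np.sin(.1)
for yy in(-.028,-.02,-.015,.02,.028):
    row=[]
    for xx in np.arange(.02,.062,.003):
        w=o+[c*xx-s*yy,s*xx+c*yy];u,v=proj('side',np.r_[w,.028]);p=cv2.remap(np.float32(S),np.float32([[u]]),np.float32([[v]]),1)[0,0];row.append('%d:%d/%d'%(xx*1000,p[0],p[2]))
    print(yy,' '.join(row))
save('side11',cv2.resize(im[225:300,310:390],None,fx=8,fy=7.5,interpolation=cv2.INTER_CUBIC))
# blanks
blue=(S[...,2]-S[...,0]>20);x,y,w,h=270,210,120,100
n,l,st,ce=cv2.connectedComponentsWithStats(blue[y:y+h,x:x+w].astype(np.uint8))
for i in range(1,n):
    if st[i,4]<150: continue
    vv,uu=np.where(l==i); pts=np.array([atz('side',(u+x,v+y),.028)[:2] for u,v in zip(uu,vv)],np.float32)
    r=cv2.minAreaRect(pts);print('blank',r)
q=cloud('side',d).reshape(-1,3)
m=(q[:,2]>.083)&(q[:,2]<.108)&(np.hypot(q[:,0]-.489,q[:,1]-.289)<.095);X=q[m][:,:2]
w_,v_=np.linalg.eigh(np.cov(X.T));dd=v_[:,1];dd*=-np.sign(dd[1]);print('lever deg',np.degrees(np.arctan2(dd[1],dd[0])+3.0225),m.sum())
E
```

```text
yaw 1.6717 tilt [-0.021  0.    -1.   ] pos [ 0.5446 -0.0143  0.0314] F [-20.2  -3.5  12.8] w 0.0204 t 19.65 q [-0.15  0.45  1.85 -0.    0.86 -1.82]
-0.028 20:52/89 23:54/92 26:55/92 28:54/91 32:55/92 34:57/86 37:65/71 40:69/61 44:69/60 46:77/70 49:131/118 52:175/157 55:178/157 59:178/158
-0.02 20:57/100 23:57/99 26:56/100 28:59/102 32:59/101 34:70/101 37:117/117 40:151/133 44:157/139 46:153/135 49:160/141 52:177/155 55:181/158 59:178/157
-0.015 20:59/102 23:58/101 26:59/101 28:60/101 32:57/99 34:73/104 37:131/130 40:170/152 44:175/153 46:169/149 49:162/143 52:177/156 55:181/160 59:181/160
0.02 20:67/122 23:69/123 26:68/124 28:68/123 32:69/123 34:83/123 37:125/133 40:116/110 44:64/58 46:58/51 49:68/60 52:70/62 55:87/78 59:148/140
0.028 20:75/125 23:75/126 26:77/127 28:76/127 32:73/123 34:80/120 37:120/131 40:143/135 44:99/93 46:71/63 49:106/93 52:128/112 55:130/114 59:143/129
blank ((0.6015105843544006, 0.06813723593950272), (0.059451643377542496, 0.06495668739080429), 3.206092596054077)
blank ((0.6010655760765076, -0.008920937776565552), (0.06469673663377762, 0.06428277492523193), 5.757657527923584)
blank ((0.6097038984298706, -0.08574500679969788), (0.07999557256698608, 0.06383224576711655), 5.438743591308594)
lever deg 43.7848771559987 223
```

View pics/side11.png

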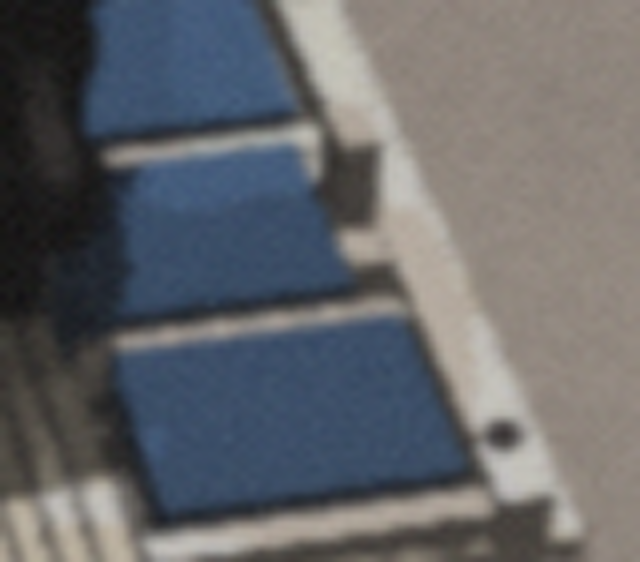

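View pics/side11full.png

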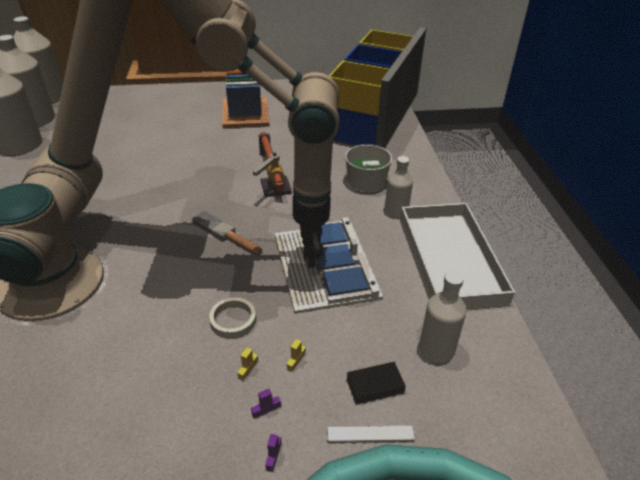

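Call:
{"method": "jog_arm", "body": {"targets": [[0.02,[0.001,0,0],0],[0.02,[0.001,0,0],0],[0.02,[0.001,0,0],0],[0.02,[0,0,0],0],[0.02,[0,0,0],0]]}}

```text
clock: 20.32
position: [0.5447, -0.0143, 0.0314]
ee_rot: [0.707, -0.706, -0.026, 0.045]
contact_force: [-25.3, -4.9, 17.9]
width: 0.0198
```

Call:
{"method": "jog_arm", "body": {"targets": [[0.02,[0,0,0],0],[0.02,[0,0,0],0],[0.02,[0,0,0],0],[0.02,[0,0,0],0]]}}

```text
clock: 20.82
position: [0.5448, -0.0144, 0.0314]
ee_rot: [0.707, -0.706, -0.026, 0.045]
contact_force: [-25.3, -4.8, 17.6]
width: 0.0202
```

The push holds steady at 25 N with no further movement.

```bash
python3 -c "
from h import *
yaw();print(sign_off())"
```

```text
yaw 1.672 tilt [-0.027  0.    -1.   ] pos [ 0.5448 -0.0144  0.0314] F [-25.3  -4.8  17.6] w 0.0202 t 20.825 q [-0.15  0.45  1.84 -0.01  0.87 -1.82]
the job is handed in; nothing more can be done
None
```

I finished the job in the order asked and handed it in at 20.8 s, with the arm still pressing the tile.

- **Valve:** I gripped the lever and turned it. After release it measured 44.3° from the top camera and 43.6° from the side. It read 43.8° in the last side picture, so both cameras put it about a degree under 45°.
- **Spacer:** I picked the grey aluminium T from the five T shapes and lowered it into the middle bay, whose gap was about 24 mm. It met the bed at the expected height, I let go, and the pictures showed it standing upright.
- **Push:** I pushed the tile from its front edge with two fingertips until it stopped dead. The last side picture shows tile, spacer foot and fence with no dark seam. That picture was at about 20 N; I then raised the push to about 25 N, and over the final half second it held steady without the tile moving.
- **Doubtful points:** The push also carried an upward reaction of about 18 N and tilted the tool by about 0.03 rad. In the last picture the arm hid the front of the pushed tile and of the left-hand one, so I judged flushness from the gap side only. I saw no bystander moved in that picture, but I did not measure them.

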